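# Close the flask box and hold its index plunger out

### The job

Gently lower the lid of the culture-flask box until it is fully closed, leaving the index plunger of the stand seated in its hole while you do so. Then grip the plunger's knob, pull it straight out against its spring, fully back to its stop, so that the pin is clear of its hole and the box could be swung round. Finish like that, still gripping the knob and holding it fully back, with the lid still closed; leave everything else on the bench where it is.

Things in the scene. Friction and masses are not known exactly. Their poses are not given: they have to be found in the camera images.
- stand: Fixed indexing stand: grey round foot 224 mm across, aluminium swivel disc 208 mm across, its top 60 mm above the bench. Origin: on the disc's axis at bench level. Its -y axis points level from there to the index plunger, held by a dark bracket (34 mm wide, 121 to 139 mm out from the disc's axis, top 66 mm above the bench); the plunger's steel pin enters a hole in a steel pad on the disc's rim.
- plunger (a joint): How far the plunger is pulled out, in m: 0 = seated, 0.018 = at its stop. It slides level along the stand's -y, away from the disc. A spring pulls it back: about 8 N when seated, 14 N at the stop; it goes home as soon as it is let go. Pulling on against the stop does no harm.
- plunger_knob (a point): Middle of the plunger's black round knob, 46 mm above the bench, 163 mm from the stand's axis when seated; moves with the plunger. A lying cylinder 24 mm in diameter, 28 mm long along the pull, with a 32 mm flange, 6 mm thick, at its outer end; 10 mm free between knob and bracket. Grip it from above, fingers either side of its axis; a pull may bear on the flange. Pulls out along the stand's -y.
- pin_tip (a point): Tip of the 8 mm steel pin, 97 mm from the stand's axis when seated, 10 mm deep in the hole; the hole's mouth is 107 mm from the axis.
- flask_box: Grey plastic open box holding two small capped flasks, fixed on the disc at some angle: 130 (its x) x 160 (its y) x 55 mm high, wall 4 mm. Origin: centre of its underside, 60 mm above the bench, on the disc's axis. The lid's hinge lies along the rim on the box's +x side, the lid's free edge comes down on its -x side. Rim 115 mm above the bench.
- lid (a joint): Lid's opening angle in rad: 0 = closed flat on the box, 1.5 = nearly upright, growing as it opens. The hinge is stiff: the 0.2 kg lid stays where it is left and needs a push of about 0.5 to 1.5 N at its free edge all the way down; it can be pushed down from above.
- lid_hinge (a point): On the hinge line, middle of the lid's underside at its hinged edge. Its axes turn with the lid: the lid plate extends 130 mm along -x from here, 80 mm either way along y, and 8 mm thick along +z (its outer, upper face at z = 8 mm). A negative lid rotation about y closes it.
- lid_edge (a point): Middle of the lid's free edge, on its upper face. Axes as those of lid_hinge.
- lid_handle (a point): Small grey knob standing on the upper face of the lid, 30 mm in from the free edge, midway along it; this point is 35 mm above the face. Axes as those of lid_hinge.
- flask_a: Loose culture flask, clear, 70 x 42 x 25 mm with a red cap, lying close in front of the stand; leave alone. Origin under its middle.
- dish: Loose clear round dish, 56 mm across and 18 mm high, near the plunger; leave alone. Origin under its middle.
- flask_b: Another loose culture flask, clear with a red cap, 70 x 42 x 25 mm, to the left; leave alone. Origin under its middle.
- media: Loose amber bottle, 64 mm across and 130 mm high, left or right of the stand; leave alone. Origin under its middle.
- jar: Loose jar, 70 mm across and 90 mm high, left or right of the stand; leave alone. Origin under its middle.
- tip_box: Loose blue pipette-tip box, 120 x 85 x 56 mm, to the right; leave alone. Origin under its middle.
- marker: Loose black marker pen, 14 mm thick and about 120 mm long, lying to the right; leave alone. Origin under its middle.

How it is judged:
On the way, in this order (a step that is already met when the one before it is completed fails the run):
1. the lid is closed while the plunger is still seated (value of joint lid below 0.04 rad and value of joint plunger below 0.004 m), for 0.2 s.
2. the plunger is pulled fully back with the fingers on it, the lid closed (value of joint plunger above 0.015 m and value of joint lid below 0.04 rad and contact force between the fingers and plunger above 5 N), for 0.3 s.
At the end, for the whole second after the job is handed in: The plunger is held at least 15 mm out of its 18 mm (pin tip at least 5 mm clear of its hole) by the fingers, which press on it with more than 5 N, and the lid is closed to within 0.04 rad (5 mm at its free edge), all through the last second (all of step 2); the arm keeps its last pose, push and grip.
It fails at once if the plunger is pulled while the lid is open (value of joint plunger above 0.008 m and value of joint lid above 0.1 rad).
It fails at once if the lid is slammed (faster than 3 rad/s, 0.4 m/s at its edge) (velocity of joint lid below -3 rad/s).
It fails at once if a loose thing on the bench is shifted more than 30 mm (distance of any of flask_a, dish, flask_b, media, jar, tip_box, marker from where it was at the start of the episode above 0.03 m).
It also fails if it takes over 54 s, if anything falls off the work surface, if the arm or the gripper's body presses on something with over 40 N, if the wrist force passes 120 N, or if a joint passes its speed limit or range.

### The arm

A 6-joint arm with a two-finger parallel gripper is mounted at the origin on the work surface. World frame = base frame: x ahead of the robot, y to its left, z up, the work surface at z = 0. Lengths are in m, angles in rad, forces in N, time in s.
With the tool pointing down it reaches from about 0.3 to 0.85 m from the base axis. Payload 5.4 kg.
Tool frame: the origin (TCP) lies on the front face of the gripper's body, between the roots of the fingers; the fingertips stand 73 mm ahead of it and the grasp point (between the pads) lies 54 mm ahead of it; z points along the fingers, y is the line along which they close (so a half turn about z gives the same grasp; the last joint's range is limited). The gripper opens to 85 mm and grips with 20 to 120 N. Pads are 22 mm wide; open, the fingers measure 114 mm over their backs; the gripper's body (76 mm by 85 mm) begins 54 mm behind the grasp point. The pads swing forward as they close: fully open they stand 13 mm farther back than shut.
Start: joints at [1.053, 0.158, 1.597, -0, 1.386, -0.21], TCP at [0.174, 0.548, 0.304] pointing down, gripper open.
Joint ranges: [-2.91, 2.91], [-0.94, 2.29], [0.18, 2.7], [-1.29, 4.43], [0.17, 2.64], [-3, 3]. Speed limits (rad/s): [2.57, 2.57, 3.14, 3.14, 3.14, 3.14].

### API

Orientations are given as a unit quaternion [x, y, z, w].
In Python, from bench import ctrl, cams, ticket gives the robot as it stands.
- The arm moves only by the tool carry_out, never from a script. Its argument "motion" is a list of rows, each an object with "delta_pos": the shift along the tool's x, y, z in units of 250 mm (1.0 is 250 mm), a list of three; "angular": the turn, a rotation vector about the tool's x, y, z in units of 90 degrees (1.0 is 90 degrees), a list of three. In form: [{"delta_pos": [x, y, z], "angular": [wx, wy, wz]}, ...]. A call has exactly 10 rows; each row is the pose to reach, as a shift and turn from the pose commanded when the call began, along the tool's axes at that moment; what a row does not reach only later rows make up. A row lasts 1/10 s, in which the tool goes at most 50 mm and 8.59 degrees, less where a joint would pass 70% of its speed; a pose out of reach is approached as far as the arm can. A call with a number of a shift or a turn outside -1 to 1 is refused whole. A call with a gripper value outside its range is refused whole. "claw" is the closure, from -1 (fully open) to 1 (shut), set as the call begins (left out, the last holds). The fingers move at their own pace and stop on an object; "squeeze" is the grip in N (left out, the last holds). Time passes only in rows, so rows that repeat a pose let the fingers close, or fill a call up. It gives the time, the measured TCP pose, the force, the opening and the grip force at its end, in the units of the state.
- ctrl.state(): the state, without advancing time (a new reading comes with each control period).
- cams.camera(name): name is "scene" or "side" or "wrist"; returns the picture (384x512x3 uint8, blue, green, red); there is no depth.
- cams.camera_params(name): a dict with "intrinsics" (3x3 intrinsics, pixels), "k1" (the pictures are not rectified: a ray, as slopes to the right and down, at radius r is drawn at 1 + k1 r^2 times it, then the intrinsics apply), "rvec" (rotation vector, rad) and "tvec" (3), from world to camera coordinates, as OpenCV has them. Camera axes: x right, y down, z forward; pixel columns grow to the right and rows downward; lengths in m; the calibration is good to about 2 mm. A picture is of the moment at which its call begins: read the wrist's pose just before it. camera_params takes no time and is no camera call; for the wrist camera it gives the pose at the moment of the call.
- ticket.finish_job(): hands the job in; it is judged then, once.
The state is a dict: "t": time; "joint_pos": joint angles; "dq": joint speeds; "joint_torque": joint torques, N m; "position": TCP position; "tcp_rot": TCP orientation; "contact_force": force on the tool from outside, world axes, zero at the start; "torque": the same for the moment, N m; "grip_width": finger opening in m; "grip_force": force on a finger pad.
Only numpy, scipy, OpenCV 4.12 (cv2) and the standard library are available. Lean on these libraries where they do the work, as an engineer would, in place of code of your own. Each camera call takes 0.05 s, during which the arm holds its last target. There are 200 camera calls.

## Working session

There is one attempt and no reset: what is moved stays moved. The work goes in short steps, Python scripts to look and compute and a tool call to move; the robot and the scene stay as the last step left them, time stands still between calls to the robot, and variables do not carry over. Pictures are saved under pics/ and viewed, at most 10 in all, crops included, and the job is handed in when it is done.

Besides the shell and the picture viewer there is one more tool, called as a command line: name --argument value ..., lists and objects as JSON in quotes. carry_out: Moves the arm, as the interface text tells. Shifts and turns lie within -1 to 1; 1 stands for 250 mm of shift or 90 degrees of turn. Its arguments: {"type":"object","properties":{"motion":{"type":"array","items":{"type":"object","properties":{"delta_pos":{"type":"array","items":{"type":"number"}},"angular":{"type":"array","items":{"type":"number"}}}}},"claw":{"type":"number"},"squeeze":{"type":"number"}},"required":["motion"]}

```bash
mkdir -p pics
cat > h.py <<'E'
import numpy as np, cv2
from scipy.spatial.transform import Rotation as R
from bench import ctrl, cams, ticket
def ray(p,uv):
    K=np.array(p["intrinsics"],float);k1=p["k1"]
    d=np.array([(uv[0]-K[0,2])/K[0,0],(uv[1]-K[1,2])/K[1,1]]);s=d.copy()
    for _ in range(20): s=d/(1+k1*(s@s))
    Rm=cv2.Rodrigues(np.array(p["rvec"],float))[0];t=np.array(p["tvec"],float).ravel()
    return -Rm.T@t, Rm.T@np.array([s[0],s[1],1.])
def onz(p,uv,z):
    o,d=ray(p,uv); return o+d*(z-o[2])/d[2]
def tri(rs):
    A=0;b=0
    for o,d in rs:
        d=d/np.linalg.norm(d);M=np.eye(3)-np.outer(d,d);A=A+M;b=b+M@o
    x=np.linalg.solve(A,b)
    return x,[np.linalg.norm(np.cross(x-o,d/np.linalg.norm(d))) for o,d in rs]
def proj(p,X):
    Rm=cv2.Rodrigues(np.array(p["rvec"],float))[0];c=Rm@np.array(X)+np.array(p["tvec"],float).ravel()
    s=c[:2]/c[2];s=s*(1+p["k1"]*(s@s));K=np.array(p["intrinsics"],float)
    return np.array([K[0,0]*s[0]+K[0,2],K[1,1]*s[1]+K[1,2]])
E
python3 - <<'E'
from h import *
for n in ["scene","side","wrist"]:
    p=cams.camera_params(n);im=cams.camera(n);cv2.imwrite(f"pics/{n}0.png",im)
    o,d=ray(p,(256,192));print(n,o.round(3),(d/np.linalg.norm(d)).round(3))
    if n!="wrist": cv2.imwrite(f"pics/{n}0b.png",cv2.resize(im,(800,600),interpolation=cv2.INTER_CUBIC))
print(ctrl.state())
E
```

```text
scene [ 0.932 -0.503  0.974] [-0.369  0.432 -0.823]
side [-0.005 -1.086  0.844] [ 0.393  0.764 -0.513]
wrist [0.109 0.568 0.372] [ 0.259 -0.082 -0.962]
{'t': 0.15, 'joint_pos': array([ 1.05291235e+00,  1.58909835e-01,  1.59795908e+00, -3.11604205e-06,
        1.38618805e+00, -2.10087543e-01]), 'dq': array([ 0.00123224, -0.00241025, -0.00263115, -0.00092994, -0.00275719,
       -0.00344704]), 'joint_torque': array([ 6.22893931e-04, -3.96380782e+01, -3.31783962e+01, -2.99134517e-04,
        5.51419565e-03, -1.23887450e-06]), 'position': array([0.17403205, 0.54765029, 0.30313181]), 'tcp_rot': array([ 1.53291105e-01,  9.88180804e-01, -6.84730505e-04, -2.59216353e-04]), 'contact_force': array([ 0.6185081 , -0.19783927,  0.16686778]), 'torque': array([-0.06232049, -0.00052597, -0.04243687]), 'grip_force': 0.0, 'grip_width': 0.08537238944408586}
```

View pics/scene0b.png

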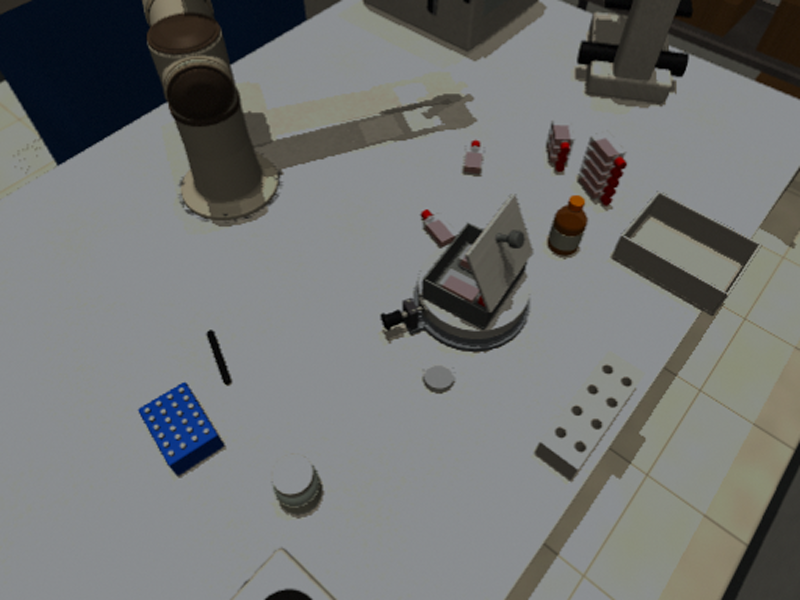

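View pics/side0b.png

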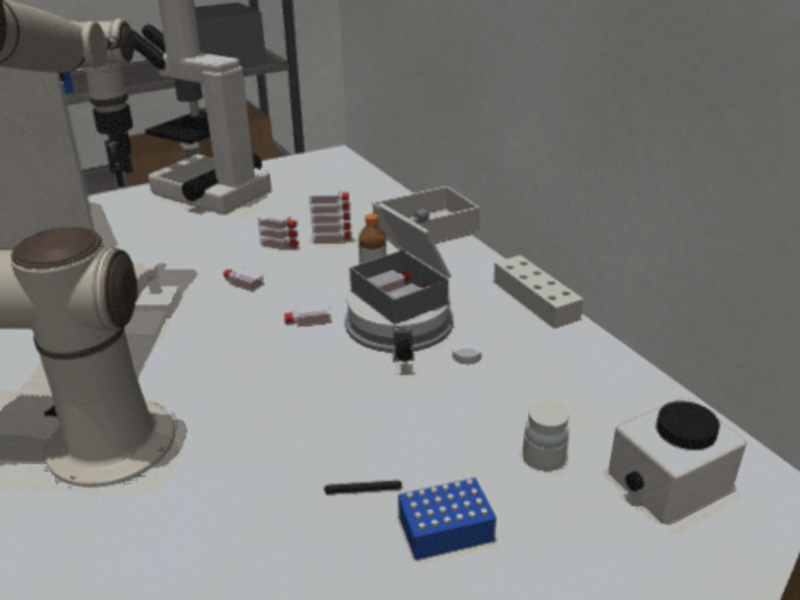

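The scene view shows the stand near (475,305), its plunger knob near (390,320), and the open lid with its handle near (512,240). In the side view the knob is near (404,350) and the lid handle near (421,215). Next I'll look at magnified crops.

Run:
```python
import cv2
a=cv2.imread("pics/scene0.png")[115:230,235:355]; b=cv2.imread("pics/side0.png")[120:250,205:325]
for n,c in(("sc",a),("sd",b)):
    c=cv2.convertScaleAbs(c,alpha=1.5,beta=10)
    cv2.imwrite(f"pics/{n}.png",cv2.resize(c,None,fx=4.6,fy=4.6,interpolation=cv2.INTER_CUBIC))
i=[cv2.imread(f"pics/{n}.png") for n in("sc","sd")]
```

```text
(no output)
```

View pics/sc.png

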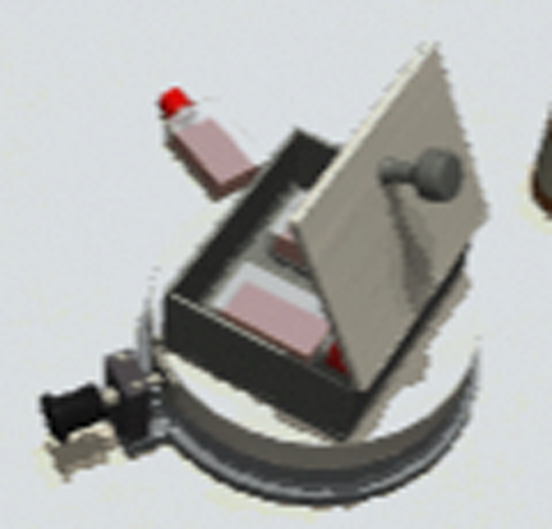

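View pics/sd.png

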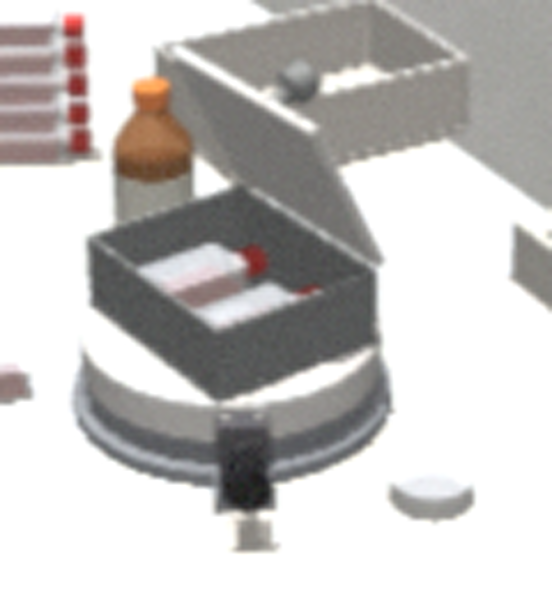

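The crops show these features. Scene: knob (75,412), rim corners (168,298), (300,130) and (362,392), lid free corners (298,220) and (435,45), handle ball (438,175). Side: knob (247,485), rim corners (220,328), (92,237) and (377,266), free corners (318,128) and (165,50), ball (298,80).

```bash
cat >> h.py <<'E'
def sc(u,v): return np.array([235+(u+.5)/4.6-.5,115+(v+.5)/4.6-.5])
def sd(u,v): return np.array([205+(u+.5)/4.6-.5,120+(v+.5)/4.6-.5])
E
python3 - <<'E'
from h import *
ps,pd=cams.camera_params("scene"),cams.camera_params("side")
P={}
for n,a,b in [("knob",(75,412),(247,485)),("rimF",(168,298),(220,328)),("rimL",(300,130),(92,237)),("rimH",(362,392),(377,266)),
 ("lidN",(298,220),(318,128)),("lidFar",(435,45),(165,50)),("ball",(438,175),(298,80)),("brTop",(130,362),(243,418))]:
    x,e=tri([ray(ps,sc(*a)),ray(pd,sd(*b))]);P[n]=x;print(n,x.round(4),np.round(e,4))
print("x side len",np.linalg.norm(P["rimH"]-P["rimF"]),"y len",np.linalg.norm(P["rimL"]-P["rimF"]),"lid",np.linalg.norm(P["lidN"]-P["lidFar"]),np.linalg.norm(P["lidN"]-P["rimH"]))
c=(P["rimH"]+P["rimL"])/2;print("centre",c);print("knob rel",P["knob"]-c,np.linalg.norm((P["knob"]-c)[:2]))
d=P["rimF"]-P["rimH"];print("box -x dir deg",np.degrees(np.arctan2(d[1],d[0])))
d=P["rimF"]-P["rimL"];print("box -y dir deg",np.degrees(np.arctan2(d[1],d[0])))
k=P["knob"]-c;print("plunger dir deg",np.degrees(np.arctan2(k[1],k[0])))
# disc/foot ellipse: loose things
for n,uv in [("dish",(431,492))]: print(n,onz(pd,sd(*uv),.012))
for n,uv in [("flask_a",(210,155))]: print(n,onz(ps,sc(*uv),.02))
for n,uv in [("media top",(577,203)),]: print(n,onz(ps,np.array(uv)*.64,.13))
E
```

```text
knob [ 0.5299 -0.0545  0.0397] [0.0005 0.0005]
rimF [0.5485 0.0098 0.1133] [0.0023 0.0023]
rimL [0.5291 0.1666 0.1122] [0. 0.]
rimH [0.6762 0.0299 0.1138] [0.0019 0.0019]
lidN [0.6235 0.0203 0.2334] [0.0005 0.0005]
lidFar [0.6001 0.1845 0.2265] [0.0028 0.0028]
ball [0.6574 0.1042 0.2241] [0.0013 0.0013]
brTop [ 0.5445 -0.0199  0.0669] [0.0022 0.0022]
x side len 0.1292494336524876 y len 0.15797560431704244 lid 0.16600437969151577 0.1310566532219569
centre [0.60263889 0.09824226 0.11302172]
knob rel [-0.07270354 -0.15277899 -0.0733551 ] 0.16919582200102345
box -x dir deg -171.08144243139395
box -y dir deg -82.9579695306127
plunger dir deg -115.44855930739323
dish [ 0.64812867 -0.08499426  0.012     ]
flask_a [0.45224737 0.17840532 0.02      ]
media top [0.66273569 0.32858786 0.13      ]
```

Both views agree with the stated sizes: box 129 x 158 mm, rim at 113 mm, lid length 131 mm. The lid is open about 1.15 rad. The box +x axis points at about 8° and the plunger at about -115.5°. I'll shut the fingers, go over and behind the lid, and push it down on the near side of the handle.

carry_out --motion '[{"delta_pos":[-0.1,-0.05,-0.1],"angular":[0,0,0.09]},{"delta_pos":[-0.3,-0.15,-0.24],"angular":[0,0,0.18]},{"delta_pos":[-0.5,-0.24,-0.24],"angular":[0,0,0.27]},{"delta_pos":[-0.7,-0.34,-0.24],"angular":[0,0,0.36]},{"delta_pos":[-0.9,-0.43,-0.24],"angular":[0,0,0.45]},{"delta_pos":[-1,-0.48,-0.24],"angular":[0,0,0.54]},{"delta_pos":[-1,-0.48,-0.24],"angular":[0,0,0.63]},{"delta_pos":[-1,-0.48,-0.24],"angular":[0,0,0.716]},{"delta_pos":[-1,-0.48,-0.24],"angular":[0,0,0.716]},{"delta_pos":[-1,-0.48,-0.24],"angular":[0,0,0.716]}]' --claw 1 --squeeze 40

```text
t: 1.15
position: [0.3759, 0.3579, 0.3637]
tcp_rot: [0.655, 0.755, -0.0, -0.0]
contact_force: [-0.7, -0.2, 0.6]
grip_width: -0.0002
grip_force: 0.0
```

```bash
cat >> h.py <<'E'
def go(target):
    s=ctrl.state();Rm=R.from_quat(s["tcp_rot"]).as_matrix()
    y=Rm[:,1];print("t",s["t"],"pos",s["position"].round(4),"yaw",np.degrees(np.arctan2(y[1],y[0])).round(2),"z",Rm[:,2].round(3),"F",s["contact_force"].round(2),"w",round(s["grip_width"],4),"g",s["grip_force"])
    print("units",(Rm.T@(np.array(target)-s["position"])/.25).round(3))
E
python3 -c "
from h import *
go([.673,.062,.36])"
```

```text
t 1.15 pos [0.3759 0.3579 0.3637] yaw 8.12 z [-0. -0. -1.] F [-0.7  -0.18  0.62] w -0.0002 g 0.0
units [-1.34   1.009  0.014]
```

carry_out --motion '[{"delta_pos":[-0.12,0.12,0.01],"angular":[0,0,0]},{"delta_pos":[-0.25,0.25,0.01],"angular":[0,0,0]},{"delta_pos":[-0.38,0.38,0.01],"angular":[0,0,0]},{"delta_pos":[-0.5,0.5,0.01],"angular":[0,0,0]},{"delta_pos":[-0.63,0.63,0.01],"angular":[0,0,0]},{"delta_pos":[-0.75,0.75,0.01],"angular":[0,0,0]},{"delta_pos":[-0.88,0.88,0.01],"angular":[0,0,0]},{"delta_pos":[-1,1,0.01],"angular":[0,0,0]},{"delta_pos":[-1,1,0.01],"angular":[0,0,0]},{"delta_pos":[-1,1,0.01],"angular":[0,0,0]}]'

```text
t: 2.15
position: [0.6584, 0.1447, 0.3605]
tcp_rot: [0.656, 0.755, -0.0, -0.001]
contact_force: [-0.7, 0.0, 0.1]
grip_width: -0.0001
grip_force: 0.0
```

carry_out --motion '[{"delta_pos":[-0.1,0.01,0.01],"angular":[0,0,0]},{"delta_pos":[-0.22,0.01,0.01],"angular":[0,0,0]},{"delta_pos":[-0.34,0.01,0.01],"angular":[0,0,0]},{"delta_pos":[-0.34,0.01,0.05],"angular":[0,0,0]},{"delta_pos":[-0.34,0.01,0.1],"angular":[0,0,0]},{"delta_pos":[-0.34,0.01,0.15],"angular":[0,0,0]},{"delta_pos":[-0.34,0.01,0.2],"angular":[0,0,0]},{"delta_pos":[-0.34,0.01,0.24],"angular":[0,0,0]},{"delta_pos":[-0.34,0.01,0.27],"angular":[0,0,0]},{"delta_pos":[-0.34,0.01,0.27],"angular":[0,0,0]}]'

```text
t: 3.15
position: [0.6718, 0.0612, 0.2921]
tcp_rot: [0.656, 0.754, -0.001, -0.001]
contact_force: [0.3, -0.1, 1.4]
grip_width: 0.0
grip_force: 0.0
```

Run:
```python
from h import *
go([.673,.062,.293])
a=cams.camera("scene")[90:230,235:375]; b=cams.camera("side")[80:220,215:355]
c=np.hstack([a,b]);c=cv2.convertScaleAbs(c,alpha=1.5,beta=10)
cv2.imwrite("pics/chk1.png",cv2.resize(c,(800,400),interpolation=cv2.INTER_CUBIC))
# arc plan in tool units relative to now
H=np.array([.667,.107]);xh=np.array([.990,.139]);yh=np.array([-.139,.990]);t=.012;r=.11
s=ctrl.state();Rm=R.from_quat(s["tcp_rot"]).as_matrix()
for th in np.arange(1.15,-.01,-.1):
    x=-r*np.cos(th)+.008*np.sin(th)+t;z=.115+r*np.sin(th)+.008*np.cos(th)
    X=np.r_[H+x*xh-.045*yh,z+.073];print(round(th,2),(Rm.T@(X-s["position"])/.25).round(3))
```

```text
t 3.15 pos [0.6718 0.0612 0.2921] yaw 7.95 z [-0.003  0.    -1.   ] F [ 0.31 -0.1   1.36] w 0.0 g 0.0
units [ 0.002  0.005 -0.004]
1.15 [ 0.005 -0.099  0.01 ]
1.05 [ 0.005 -0.139  0.027]
0.95 [ 0.005 -0.178  0.048]
0.85 [ 0.005 -0.214  0.073]
0.75 [ 0.005 -0.248  0.101]
0.65 [ 0.005 -0.279  0.132]
0.55 [ 0.005 -0.306  0.167]
0.45 [ 0.005 -0.33   0.204]
0.35 [ 0.005 -0.35   0.243]
0.25 [ 0.005 -0.367  0.284]
0.15 [ 0.005 -0.378  0.327]
0.05 [ 0.005 -0.386  0.37 ]
```

View pics/chk1.png

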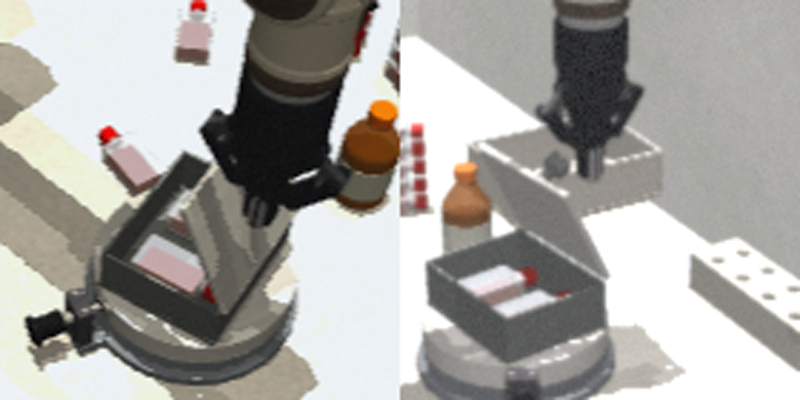

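The fingertips stand just outside the lid, clear of the handle. In the side half of the picture the fingertip is at (590,175) and the ball at (555,160). I'll now sweep along the arc.

carry_out --motion '[{"delta_pos":[0.005,-0.05,0.0],"angular":[0,0,0]},{"delta_pos":[0.005,-0.1,0.01],"angular":[0,0,0]},{"delta_pos":[0.005,-0.12,0.019],"angular":[0,0,0]},{"delta_pos":[0.005,-0.14,0.028],"angular":[0,0,0]},{"delta_pos":[0.005,-0.16,0.038],"angular":[0,0,0]},{"delta_pos":[0.005,-0.18,0.05],"angular":[0,0,0]},{"delta_pos":[0.005,-0.2,0.063],"angular":[0,0,0]},{"delta_pos":[0.005,-0.215,0.075],"angular":[0,0,0]},{"delta_pos":[0.005,-0.232,0.088],"angular":[0,0,0]},{"delta_pos":[0.005,-0.248,0.101],"angular":[0,0,0]}]'

```text
t: 4.25
position: [0.6104, 0.0535, 0.2684]
tcp_rot: [0.657, 0.754, -0.0, -0.0]
contact_force: [1.9, -0.6, 1.3]
grip_width: -0.0
grip_force: 0.7
```

carry_out --motion '[{"delta_pos":[0,-0.018,0.017],"angular":[0,0,0]},{"delta_pos":[0,-0.033,0.032],"angular":[0,0,0]},{"delta_pos":[0,-0.047,0.05],"angular":[0,0,0]},{"delta_pos":[0,-0.06,0.068],"angular":[0,0,0]},{"delta_pos":[0,-0.072,0.086],"angular":[0,0,0]},{"delta_pos":[0,-0.083,0.105],"angular":[0,0,0]},{"delta_pos":[0,-0.093,0.125],"angular":[0,0,0]},{"delta_pos":[0,-0.103,0.145],"angular":[0,0,0]},{"delta_pos":[0,-0.111,0.165],"angular":[0,0,0]},{"delta_pos":[0,-0.119,0.185],"angular":[0,0,0]}]'

```text
t: 5.25
position: [0.5811, 0.0495, 0.2219]
tcp_rot: [0.657, 0.754, -0.0, -0.0]
contact_force: [-1.1, -0.1, 1.1]
grip_width: 0.0002
grip_force: 0.5
```

Run:
```python
from h import *
H=np.array([.667,.107]);xh=np.array([.990,.139]);yh=np.array([-.139,.990])
go(np.r_[H-.098*xh-.045*yh,.196])
a=cams.camera("scene")[90:230,235:375]; b=cams.camera("side")[80:220,215:355]
c=np.hstack([a,b]);c=cv2.convertScaleAbs(c,alpha=1.5,beta=10)
cv2.imwrite("pics/chk2.png",cv2.resize(c,(800,400),interpolation=cv2.INTER_CUBIC))
```

```text
t 5.25 pos [0.5811 0.0495 0.2219] yaw 7.92 z [-0.  0. -1.] F [-1.13 -0.1   1.15] w 0.0002 g 0.48732382485468406
units [ 0.    -0.02   0.104]
```

View pics/chk2.png

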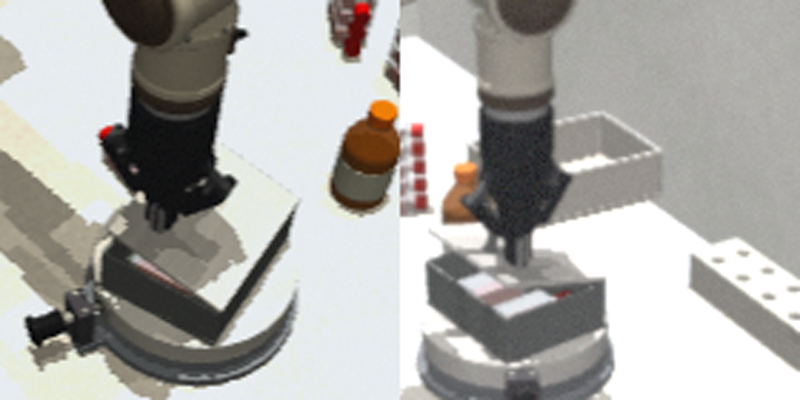

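The lid is following the fingers and is now about 0.3 rad open. I'll finish the push.

carry_out --motion '[{"delta_pos":[0,-0.008,0.018],"angular":[0,0,0]},{"delta_pos":[0,-0.013,0.036],"angular":[0,0,0]},{"delta_pos":[0,-0.016,0.052],"angular":[0,0,0]},{"delta_pos":[0,-0.018,0.066],"angular":[0,0,0]},{"delta_pos":[0,-0.02,0.078],"angular":[0,0,0]},{"delta_pos":[0,-0.02,0.088],"angular":[0,0,0]},{"delta_pos":[0,-0.02,0.096],"angular":[0,0,0]},{"delta_pos":[0,-0.02,0.102],"angular":[0,0,0]},{"delta_pos":[0,-0.02,0.106],"angular":[0,0,0]},{"delta_pos":[0,-0.02,0.108],"angular":[0,0,0]}]'

```text
t: 6.35
position: [0.5763, 0.0488, 0.1961]
tcp_rot: [0.657, 0.754, -0.0, -0.0]
contact_force: [-4.4, 0.4, 8.2]
grip_width: -0.0
grip_force: 3.8
```

carry_out --motion '[{"delta_pos":[0,0,0.004],"angular":[0,0,0]},{"delta_pos":[0,0,0.004],"angular":[0,0,0]},{"delta_pos":[0,0,-0.06],"angular":[0,0,0]},{"delta_pos":[0,0,-0.15],"angular":[0,0,0]},{"delta_pos":[-0.06,-0.04,-0.25],"angular":[0,0,0.08]},{"delta_pos":[-0.15,-0.1,-0.28],"angular":[0,0,0.16]},{"delta_pos":[-0.25,-0.16,-0.28],"angular":[0,0,0.24]},{"delta_pos":[-0.33,-0.21,-0.28],"angular":[0,0,0.32]},{"delta_pos":[-0.37,-0.234,-0.28],"angular":[0,0,0.372]},{"delta_pos":[-0.37,-0.234,-0.28],"angular":[0,0,0.372]}]'

```text
t: 7.35
position: [0.5309, -0.0521, 0.2654]
tcp_rot: [0.847, 0.532, 0.0, 0.0]
contact_force: [0.6, 0.2, 1.0]
grip_width: -0.0
grip_force: 0.0
```

Run:
```python
from h import *
go([.531,-.051,.26])
p=cams.camera_params("wrist");w=cams.camera("wrist");cv2.imwrite("pics/w1.png",w)
a=cams.camera("scene")[100:240,215:355]; b=cams.camera("side")[120:260,205:345]
top=cv2.resize(np.hstack([a,b]),(520,260),interpolation=cv2.INTER_CUBIC)
im=np.vstack([cv2.convertScaleAbs(top,alpha=1.5,beta=10),cv2.resize(cv2.convertScaleAbs(w[30:,:],alpha=1.4),(520,340))]);cv2.imwrite("pics/chk3.png",im)
import json;json.dump({k:np.array(v).tolist() for k,v in p.items()},open("w1.json","w"))
print(proj(p,[.531,-.051,.046]),proj(p,[.545,-.02,.066]))
```

```text
t 7.35 pos [ 0.5309 -0.0521  0.2654] yaw -25.69 z [ 0. -0. -1.] F [0.59 0.17 0.96] w -0.0 g 0.0
units [ 0.004 -0.001  0.022]
[255.36367443 177.62075702] [254.45103195 147.01089457]
```

View pics/chk3.png

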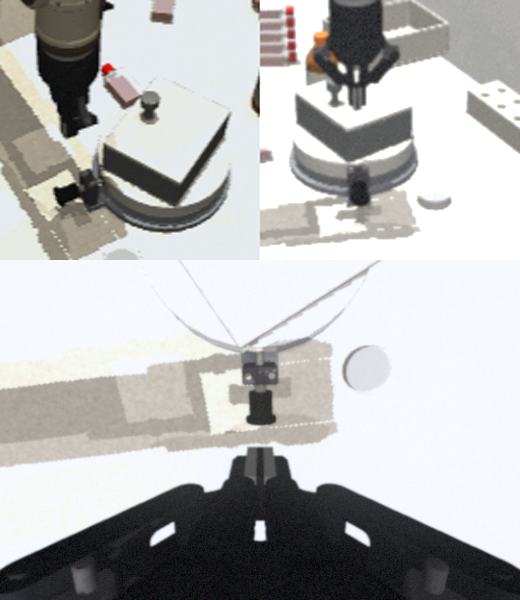

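The lid now lies flat on the box in both overview images, and the plunger is still seated. In the wrist image the knob is near (257,181), against a predicted (255,178). I'll refine it with a mask.

Run:
```python
from h import *
import json
p=json.load(open("w1.json"));g=cv2.cvtColor(cv2.imread("pics/w1.png"),cv2.COLOR_BGR2GRAY)
m=(g<45).astype(np.uint8);m[:120]=0;m[212:]=0;m[:,:220]=0;m[:,295:]=0
for r in range(128,212,3):
    c=np.flatnonzero(m[r]); print(r,(c.min(),c.max(),len(c)) if len(c) else None,end="; ")
n,l,s,c=cv2.connectedComponentsWithStats(m)
print()
for i in range(1,n):
    if s[i,4]>30: print(s[i],c[i].round(1))
ps,pd=cams.camera_params("scene"),cams.camera_params("side")
k=(256.8,181)
print(tri([ray(ps,sc(75,412)),ray(pd,sd(247,485)),ray(p,k)]),tri([ray(ps,sc(75,412)),ray(p,k)]))
```

```text
128 None; 131 None; 134 None; 137 None; 140 (np.int64(246), np.int64(246), 1); 143 None; 146 None; 149 None; 152 None; 155 None; 158 None; 161 None; 164 None; 167 (np.int64(247), np.int64(266), 9); 170 (np.int64(246), np.int64(266), 21); 173 (np.int64(247), np.int64(266), 20); 176 (np.int64(247), np.int64(266), 20); 179 (np.int64(247), np.int64(266), 20); 182 (np.int64(247), np.int64(266), 20); 185 (np.int64(247), np.int64(266), 20); 188 (np.int64(247), np.int64(266), 20); 191 (np.int64(247), np.int64(267), 21); 194 (np.int64(244), np.int64(270), 27); 197 (np.int64(244), np.int64(270), 27); 200 (np.int64(250), np.int64(264), 15); 203 None; 206 None; 209 None; 
[244 166  27  35 710] [256.7 184.4]
(array([ 0.53003161, -0.05547652,  0.04051882]), [np.float64(0.0009216036800112335), np.float64(0.0006071630957814964), np.float64(0.0006417059951158618)]) (array([ 0.53063195, -0.05554004,  0.04263123]), [np.float64(0.00020565399335903503), np.float64(0.00020565399335898971)])
```

Run:
```python
from h import *
import json
p=json.load(open("w1.json"))
u=np.array([np.cos(np.radians(-115.5)),np.sin(np.radians(-115.5))])
c=np.array([.6026,.0982]);n=np.array([-u[1],u[0]])
for nm,uv,z in [("inner",(256.6,166.5),.056),("cylmid",(256.6,180),.058),("flange in",(256.6,192.5),.060),("flange out",(256.6,200),.056),("axis46",(256.6,181),.046)]:
    X=onz(p,uv,z);print(nm,X.round(4),"along",((X[:2]-c)@u).round(4),"side",((X[:2]-c)@n).round(4))
X1=onz(p,(256.6,168),.05);X2=onz(p,(256.6,196),.05);d=X2-X1;print("axis dir",np.degrees(np.arctan2(d[1],d[0])))
```

```text
inner [ 0.538  -0.0393  0.056 ] along 0.1519 side 0.0009
cylmid [ 0.5322 -0.0513  0.058 ] along 0.1652 side 0.0008
flange in [ 0.5269 -0.0624  0.06  ] along 0.1776 side 0.0008
flange out [ 0.5229 -0.0707  0.056 ] along 0.1867 side 0.0008
axis46 [ 0.5306 -0.0548  0.046 ] along 0.1691 side 0.0009
axis dir -115.66555363980507
```

The knob is confirmed: axis at -115.6°, cylinder 28 mm plus a 7 mm flange, middle at about (0.532,-0.052). The gripper already stands over it. I'll open and descend.

carry_out --motion '[{"delta_pos":[0,0.003,0.0],"angular":[0,0,0]},{"delta_pos":[0,0.003,0.04],"angular":[0,0,0]},{"delta_pos":[0,0.003,0.1],"angular":[0,0,0]},{"delta_pos":[0,0.003,0.16],"angular":[0,0,0]},{"delta_pos":[0,0.003,0.22],"angular":[0,0,0]},{"delta_pos":[0,0.003,0.28],"angular":[0,0,0]},{"delta_pos":[0,0.003,0.34],"angular":[0,0,0]},{"delta_pos":[0,0.003,0.38],"angular":[0,0,0]},{"delta_pos":[0,0.003,0.4],"angular":[0,0,0]},{"delta_pos":[0,0.003,0.4],"angular":[0,0,0]}]' --claw -1

```text
t: 8.5
position: [0.5313, -0.0511, 0.1643]
tcp_rot: [0.846, 0.533, -0.001, -0.001]
contact_force: [0.4, 0.0, 0.8]
grip_width: 0.0852
grip_force: 0.0
```

carry_out --motion '[{"delta_pos":[0,0,0.04],"angular":[0,0,0]},{"delta_pos":[0,0,0.08],"angular":[0,0,0]},{"delta_pos":[0,0,0.12],"angular":[0,0,0]},{"delta_pos":[0,0,0.16],"angular":[0,0,0]},{"delta_pos":[0,0,0.2],"angular":[0,0,0]},{"delta_pos":[0,0,0.23],"angular":[0,0,0]},{"delta_pos":[0,0,0.25],"angular":[0,0,0]},{"delta_pos":[0,0,0.265],"angular":[0,0,0]},{"delta_pos":[0,0,0.265],"angular":[0,0,0]},{"delta_pos":[0,0,0.265],"angular":[0,0,0]}]'

```text
t: 9.5
position: [0.5321, -0.0513, 0.0994]
tcp_rot: [0.846, 0.533, 0.0, 0.0]
contact_force: [0.0, -0.5, -0.1]
grip_width: 0.0854
grip_force: 0.0
```

Run:
```python
from h import *
go([.5316,-.0524,.098])
w=cams.camera("wrist")
a=cams.camera("scene")[100:240,215:355]; b=cams.camera("side")[120:260,205:345]
top=cv2.resize(np.hstack([a,b]),(520,260),interpolation=cv2.INTER_CUBIC)
cv2.imwrite("pics/chk4.png",np.vstack([cv2.convertScaleAbs(top,alpha=1.5,beta=10),cv2.resize(cv2.convertScaleAbs(w[30:],alpha=1.4),(520,340))]))
```

```text
t 9.5 pos [ 0.5321 -0.0513  0.0994] yaw -25.56 z [ 0. -0. -1.] F [ 0.02 -0.46 -0.13] w 0.0854 g 0.0
units [-0.005  0.     0.006]
```

View pics/chk4.png

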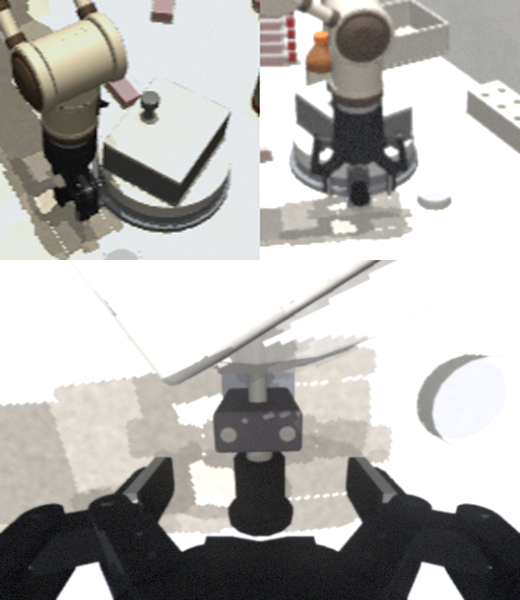

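The open pads stand symmetrically on either side of the knob: pads at columns 170 and 350, knob at 261. I'll close on it.

carry_out --motion '[{"delta_pos":[0,0,0],"angular":[0,0,0]},{"delta_pos":[0,0,0],"angular":[0,0,0]},{"delta_pos":[0,0,0],"angular":[0,0,0]},{"delta_pos":[0,0,0],"angular":[0,0,0]},{"delta_pos":[0,0,0],"angular":[0,0,0]},{"delta_pos":[0,0,0],"angular":[0,0,0]},{"delta_pos":[0,0,0],"angular":[0,0,0]},{"delta_pos":[0,0,0],"angular":[0,0,0]},{"delta_pos":[0,0,0],"angular":[0,0,0]},{"delta_pos":[0,0,0],"angular":[0,0,0]}]' --claw 1 --squeeze 70

```text
t: 10.65
position: [0.532, -0.0513, 0.0994]
tcp_rot: [0.846, 0.533, 0.0, 0.0]
contact_force: [-2.0, 0.1, 6.0]
grip_width: 0.0222
grip_force: 68.5
```

Gripped at 68 N. Now I'll pull along the tool's -x.

carry_out --motion '[{"delta_pos":[-0.01,0,0],"angular":[0,0,0]},{"delta_pos":[-0.02,0,0],"angular":[0,0,0]},{"delta_pos":[-0.03,0,0],"angular":[0,0,0]},{"delta_pos":[-0.04,0,0],"angular":[0,0,0]},{"delta_pos":[-0.05,0,0],"angular":[0,0,0]},{"delta_pos":[-0.06,0,0],"angular":[0,0,0]},{"delta_pos":[-0.068,0,0],"angular":[0,0,0]},{"delta_pos":[-0.076,0,0],"angular":[0,0,0]},{"delta_pos":[-0.08,0,0],"angular":[0,0,0]},{"delta_pos":[-0.08,0,0],"angular":[0,0,0]}]'

```text
t: 11.65
position: [0.5247, -0.0672, 0.0994]
tcp_rot: [0.846, 0.533, 0.003, -0.001]
contact_force: [7.7, 11.3, 0.6]
grip_width: 0.022
grip_force: 68.4
```

Run:
```python
from h import *
go([.5316,-.0524,.098])
u=np.array([-.432,-.902,0]);s=ctrl.state();print("pulled",(s["position"]-[.532,-.0513,.0994])@u,"F along",s["contact_force"]@u)
w=cams.camera("wrist")
a=cams.camera("scene")[100:240,215:355]; b=cams.camera("side")[120:260,205:345]
top=cv2.resize(np.hstack([a,b]),(520,260),interpolation=cv2.INTER_CUBIC)
cv2.imwrite("pics/chk5.png",np.vstack([cv2.convertScaleAbs(top,alpha=1.5,beta=10),cv2.resize(cv2.convertScaleAbs(w[30:],alpha=1.4),(520,340))]))
```

```text
t 11.65 pos [ 0.5247 -0.0672  0.0994] yaw -25.62 z [ 0.004  0.004 -1.   ] F [ 7.66 11.32  0.59] w 0.022 g 68.38983178138733
units [ 0.065 -0.001  0.006]
pulled 0.01752679049950947 F along -13.516924900469563
```

View pics/chk5.png

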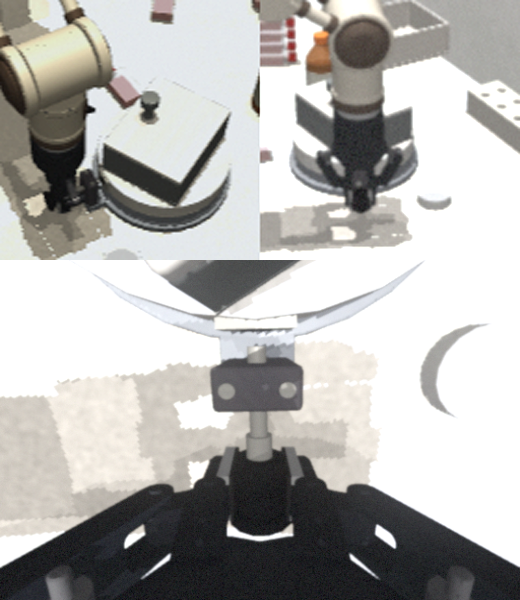

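The knob is held and the pin is visibly out of the pad, 17.5 mm back at 13.5 N. I'll pull a little further to bear firmly on the stop, and hold.

carry_out --motion '[{"delta_pos":[-0.004,0,0],"angular":[0,0,0]},{"delta_pos":[-0.008,0,0],"angular":[0,0,0]},{"delta_pos":[-0.012,0,0],"angular":[0,0,0]},{"delta_pos":[-0.012,0,0],"angular":[0,0,0]},{"delta_pos":[-0.012,0,0],"angular":[0,0,0]},{"delta_pos":[-0.012,0,0],"angular":[0,0,0]},{"delta_pos":[-0.012,0,0],"angular":[0,0,0]},{"delta_pos":[-0.012,0,0],"angular":[0,0,0]},{"delta_pos":[-0.012,0,0],"angular":[0,0,0]},{"delta_pos":[-0.012,0,0],"angular":[0,0,0]}]'

```text
t: 12.8
position: [0.5241, -0.0683, 0.0995]
tcp_rot: [0.846, 0.533, 0.005, -0.001]
contact_force: [11.2, 18.0, -0.2]
grip_width: 0.022
grip_force: 68.4
```

The pull is now 21 N, above the 14 N spring force, with about 18.8 mm of travel, so the plunger is on its stop. I'll hand it in.

```bash
python3 -c "
from h import *
print(ticket.finish_job())"
```

```text
the job is handed in; nothing more can be done
None
```

I closed the lid with the plunger still seated, then pulled the plunger back to its stop, where the arm is still gripping it (21 N pull, 68 N grip), and handed the job in; no verdict came back.

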